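# Put the returned white pipe fittings back in their stock trays

## Task

Put the four returned white plastic pipe fittings that lie loose on the bench back into stock: the tee into the tray with the red label, the elbow into the blue one, the straight coupling into the yellow one and the end cap into the green one. Each must end inside its tray, flat on the tray's floor and the same way up as it is now (tee and elbow lying flat, coupling standing on end, cap dome up). Leave the two loose brass fittings where they lie.

Things in the scene. Friction and masses are not known exactly. Their poses are not given: they have to be found in the camera images.
- white_tee: White plastic pipe tee, lying flat. Sockets 30 mm outside diameter, axes 15 mm up. The run lies along y at x = -15 mm, from y = -35 to +35 mm; the branch points along +x at y = 0 and ends at x = +35 mm. Origin on its underside (the bench), z up. About 60 g. Good grip: across the branch, at x = +22 mm, fingers closing along its y.
- white_elbow: White plastic 90 degree pipe elbow, lying flat. Sockets 30 mm outside diameter, axes 15 mm up. Corner at x = y = -13 mm; one leg runs along +x to x = +34 mm, the other along +y to y = +34 mm. Origin on its underside (the bench), z up. About 50 g. Good grip: across the +x leg at x = +22 mm, y = -13 mm, fingers closing along its y (or likewise on the other leg).
- white_coupling: White plastic straight coupling: a plain tube standing on end, 40 mm outside diameter, 31 mm bore, 50 mm tall; a ring seen from above. Origin: centre of its lower end; z along its axis, up. About 40 g.
- white_cap: White plastic end cap: a plain closed disc seen from above, slightly domed on top, upright side straight to 26 mm height, 46 mm diameter, 35 mm tall. Origin: centre of its underside; z up. About 50 g.
- brass_tee: Brass (yellow metal) pipe tee, lying flat. Sockets 30 mm outside diameter, axes 15 mm up. The run lies along y at x = -15 mm, from y = -35 to +35 mm; the branch points along +x at y = 0 and ends at x = +35 mm. Origin on its underside (the bench), z up. About 200 g. To be left alone.
- brass_elbow: Brass (yellow metal) 90 degree pipe elbow, lying flat. Sockets 30 mm outside diameter, axes 15 mm up. Corner at x = y = -13 mm; one leg runs along +x to x = +34 mm, the other along +y to y = +34 mm. Origin on its underside (the bench), z up. About 160 g. To be left alone.
- red_tray: Fixed open square stock tray, white plastic, brown cardboard floor, red label strip. 132 x 132 mm outside, 124 x 124 mm inside, walls 4 mm, rim 30 mm and inner floor 4 mm above the bench. Origin: centre of its underside, on the bench; x, y parallel to its sides, z up. The red strip (28 x 132 mm) lies outside its +x rim, level with the rim.
- blue_tray: Fixed open square stock tray, white plastic, brown cardboard floor, blue label strip. 132 x 132 mm outside, 124 x 124 mm inside, walls 4 mm, rim 30 mm and inner floor 4 mm above the bench. Origin: centre of its underside, on the bench; x, y parallel to its sides, z up. The blue strip (28 x 132 mm) lies outside its +x rim, level with the rim.
- yellow_tray: Fixed open square stock tray, white plastic, brown cardboard floor, yellow label strip. 132 x 132 mm outside, 124 x 124 mm inside, walls 4 mm, rim 30 mm and inner floor 4 mm above the bench. Origin: centre of its underside, on the bench; x, y parallel to its sides, z up. The yellow strip (28 x 132 mm) lies outside its +x rim, level with the rim.
- green_tray: Fixed open square stock tray, white plastic, brown cardboard floor, green label strip. 132 x 132 mm outside, 124 x 124 mm inside, walls 4 mm, rim 30 mm and inner floor 4 mm above the bench. Origin: centre of its underside, on the bench; x, y parallel to its sides, z up. The green strip (28 x 132 mm) lies outside its +x rim, level with the rim.
Not all that is in view belongs to the job. What is shaped like the white_elbow but brown or purple is not meant.

How it is judged:
At the end, for the whole second after the job is handed in: Tee in red, elbow in blue, coupling in yellow, cap in green: origin within 60 mm of the tray's centre along both sides and under 10 mm above its underside, z within 0.15 rad (tee, elbow) or 0.12 rad of vertical, at rest (0.02 m/s, 0.3 rad/s); brass fittings within 20 mm of their start (x of white_tee in the frame of red_tray between -0.06 and 0.06 m and y of white_tee in the frame of red_tray between -0.06 and 0.06 m and z of white_tee in the frame of red_tray between 0 and 0.01 m and angle between each of white_tee, white_elbow's own z axis and vertical below 0.15 rad and linear speed of each of white_tee, white_elbow, white_coupling, white_cap below 0.02 m/s and angular speed of each of white_tee, white_elbow, white_coupling, white_cap below 0.3 rad/s and x of white_elbow in the frame of blue_tray between -0.06 and 0.06 m and y of white_elbow in the frame of blue_tray between -0.06 and 0.06 m and z of white_elbow in the frame of blue_tray between 0 and 0.01 m and x of white_coupling in the frame of yellow_tray between -0.06 and 0.06 m and y of white_coupling in the frame of yellow_tray between -0.06 and 0.06 m and z of white_coupling in the frame of yellow_tray between 0 and 0.01 m and angle between each of white_coupling, white_cap's own z axis and vertical below 0.12 rad and x of white_cap in the frame of green_tray between -0.06 and 0.06 m and y of white_cap in the frame of green_tray between -0.06 and 0.06 m and z of white_cap in the frame of green_tray between 0 and 0.01 m and distance of each of brass_tee, brass_elbow from where it was at the start of the episode below 0.02 m); the robot touches nothing.
It fails at once if the brass tee is shifted by more than 20 mm (distance of brass_tee from where it was at the start of the episode above 0.02 m).
It fails at once if the brass elbow is shifted by more than 20 mm (distance of brass_elbow from where it was at the start of the episode above 0.02 m).
It also fails if it takes over 93 s, if anything falls off the work surface, if the arm or the gripper's body presses on something with over 40 N, if the wrist force passes 120 N, or if a joint passes its speed limit or range.

## Robot

A 7-joint arm with a two-finger parallel gripper is mounted at the origin on the work surface. World frame = base frame: x ahead of the robot, y to its left, z up, the work surface at z = 0. Lengths are in m, angles in rad, forces in N, time in s.
With the tool pointing down it reaches from about 0.425 to 1.025 m from the base axis. Payload 9.4 kg.
Tool frame: the origin (TCP) lies between the finger pads; the fingertips stand r.tip_reach ahead of it and the grasp point (between the pads) lies 3 mm ahead of it (r.tip_reach is the distance from the TCP to the fingertips, in m); z points along the fingers, y is the line along which they close (so a half turn about z gives the same grasp; the last joint's range is limited). The gripper opens to 85 mm and grips with 20 to 120 N. Pads are 22 mm wide; open, the fingers measure 114 mm over their backs; the gripper's body (76 mm by 85 mm) begins 54 mm behind the grasp point. The pads swing forward as they close: fully open they stand 13 mm farther back than shut.
Start: joints at [-1.319, 0.599, -0.003, 1.599, 0.002, 0.943, -0.08], TCP at [0.234, 0.686, 0.253] pointing down, gripper open.
Joint ranges: [-2.57, 2.57], [-0.35, 1.97], [-1.29, 1.29], [0.11, 2.56], [-1.05, 4.19], [0.11, 1.86], [-2.63, 2.63]. Speed limits (rad/s): [2.22, 2.22, 3.01, 3.01, 3.14, 3.14, 3.14].

## Interface

Orientations are given as a 3x3 rotation matrix whose columns are the frame's x, y, z axes.
In Python, from workcell import r gives the robot as it stands. The module is installed in compiled form; this text tells all that it offers.
- The arm moves only by the tool carry_out, never from a script. Its argument "rows" is a list of rows, each a list of 6 numbers: the shift along the world's x, y, z in cm, then the turn, a rotation vector about the world's x, y, z in rad. A call has 1 to 5 rows; each row is the pose to reach, as a shift and turn from the pose commanded when the call began; what a row does not reach only later rows make up. A row lasts 1/10 s, in which the tool goes at most 50 mm and 8.59 degrees, less where a joint would pass 70% of its speed; a pose out of reach is approached as far as the arm can. A call with a gripper value outside its range is refused whole. "claw" is the finger opening in cm, from 0 to 8.54, set as the call begins (left out, the last holds). The fingers move at their own pace and stop on an object; the grip force is fixed at half the most. Time passes only in rows, so rows that repeat a pose let the fingers close. It gives the time, the measured TCP pose, the force and the opening at its end, in the units of the state.
- r.get_state(): the state, without advancing time (a new reading comes with each control period).
- r.grab_frame(name): name is "side" or "top"; returns (picture, depth): 480x640x3 uint8, blue, green, red; 480x640 float32, m along the optical axis (not along the pixel's ray), 0 where there is no reading.
- r.camera_info(name): a dict with "fovy" (degrees; the focal length in pixels is half the picture's height over the tangent of half this angle, whatever the lens; pixels are square), "cx", "cy" (the principal point, pixels), "R" (3x3) and "t" (3): a world point X has camera coordinates R X + t. Camera axes: x right, y down, z forward; pixel columns grow to the right and rows downward; lengths in m; the calibration is good to about 2 mm. A picture is of the moment at which its call begins. camera_info takes no time and is no camera call.
- r.job_done(): hands the job in, once; it reports no verdict.
Trained networks look in the newest picture that a camera, given by its name, has taken for a name from the list of things; names that differ only in an ending like _2 or _b are one class to them, and where a whole thing is asked for, a point or a joint stands for the part that bears it (a point fixed in the world has none). Each returns a list of dicts, best first, with "conf" (0 to 1); they miss things now and then, are a little off and sometimes report something else, mostly with a low value. They report only what shows in the picture. A call takes as long as a camera call. They do not tell look-alikes from the thing itself.
- r.recognise(query, camera): "box" ([left, top, width, height] in pixels, round what is visible of it).
- r.spot_point(query, camera): "position" ([column, row] in pixels: a listed point, or the origin of a listed thing).
The state is a dict: "time": time; "qpos": joint angles; "joint_vel": joint speeds; "joint_torque": joint torques, N m; "tool_pos": TCP position; "orientation": TCP orientation; "contact_force": force on the tool from outside, world axes, zero at the start; "wrist_torque": the same for the moment, N m; "width": opening from 0.0 (shut) to 1.0 (fully open).
Only numpy, scipy, OpenCV 4.12 (cv2) and the standard library are available. Lean on these libraries where they do the work, as an engineer would, in place of code of your own. Each camera call takes 0.05 s, during which the arm holds its last target. There are 200 camera calls.

## Working session

There is one attempt and no reset: what is moved stays moved. The work goes in short steps, Python scripts to look and compute and a tool call to move; the robot and the scene stay as the last step left them, time stands still between calls to the robot, and variables do not carry over. Pictures are saved under pics/ and viewed, on a budget of 14 in all, crops included, one or two more only if the job needs it, and the job is handed in when it is done.

Besides the shell and the picture viewer there is one more tool, called after ">>>" by a JSON object that holds its "api" and its "payload". carry_out: Moves the arm, as the interface text tells. Its arguments: {"type":"object","properties":{"rows":{"type":"array","items":{"type":"array","items":{"type":"number"}}},"claw":{"type":"number"}},"required":["rows"]}

```bash
mkdir -p pics; cat > h.py <<'E'
import numpy as np,cv2
from workcell import r
def world(cam,D,u,v,z=None):
    """pixel -> world, by depth, or by intersecting plane z"""
    c=r.camera_info(cam);f=240/np.tan(np.radians(c['fovy'])/2)
    R=np.array(c['R']);t=np.array(c['t'])
    d=np.array([(u-c['cx'])/f,(v-c['cy'])/f,1.])
    o=-R.T@t;w=R.T@d
    s=D[int(round(v)),int(round(u))] if z is None else (z-o[2])/w[2]
    return o+s*w
def proj(cam,X):
    c=r.camera_info(cam);f=240/np.tan(np.radians(c['fovy'])/2)
    p=np.array(c['R'])@np.array(X)+np.array(c['t'])
    return p[0]/p[2]*f+c['cx'],p[1]/p[2]*f+c['cy']
E
python3 - <<'E'
from h import *
s=r.get_state();print(s['tool_pos'],np.round(s['orientation'],3),r.tip_reach,s['time'])
for c in('top','side'):
    I,D=r.grab_frame(c);cv2.imwrite(f'pics/{c}0.png',I);np.save(f'{c}D.npy',D);i=r.camera_info(c);print(c,-np.array(i['R']).T@i['t'],i)
    for n in ['white_tee','white_elbow','white_coupling','white_cap','brass_tee','brass_elbow','red_tray','blue_tray','yellow_tray','green_tray']:
        print(n,[(np.round(p['position']),round(p['conf'],2)) for p in r.spot_point(n,c)[:4]])
print(r.get_state()['time'])
E
```

```text
[0.23395853 0.68573557 0.2523918 ] [[-0.946  0.323 -0.   ]
 [ 0.323  0.946 -0.002]
 [-0.    -0.002 -1.   ]] 0.022 0.0
top [0.35960122 0.10200288 1.13189784] {'fovy': 55.16955643274045, 'cx': 322.2582333800729, 'cy': 237.96039223479303, 'R': array([[-2.58194040e-02, -9.99666614e-01, -1.37409618e-04],
       [-9.98863581e-01,  2.58041712e-02, -4.00710728e-02],
       [ 4.00612595e-02, -8.97357754e-04, -9.99196823e-01]]), 't': array([0.1114091 , 0.40191683, 1.11667418])}
white_tee [(array([386., 218.]), 0.77)]
white_elbow [(array([288., 280.]), 0.95), (array([137., 241.]), 0.83), (array([193., 271.]), 0.82), (array([234., 318.]), 0.73)]
white_coupling [(array([338., 217.]), 0.6)]
white_cap [(array([290., 236.]), 0.6)]
brass_tee [(array([485., 259.]), 0.74)]
brass_elbow [(array([436., 232.]), 0.93)]
red_tray [(array([491., 185.]), 0.62)]
blue_tray [(array([313., 149.]), 0.72)]
yellow_tray [(array([222., 186.]), 0.8), (array([337., 220.]), 0.72)]
green_tray [(array([411., 144.]), 0.68), (array([386., 220.]), 0.42)]
side [-0.08993676 -0.60984524  0.96079715] {'fovy': 46.6654474645986, 'cx'
[... 168 characters left out ...]
,  0.55444268, -0.72452993]]), 't': array([-0.29398742,  0.26362924,  1.07107518])}
white_tee [(array([369., 294.]), 0.94), (array([334., 258.]), 0.47)]
white_elbow [(array([219., 159.]), 0.74), (array([255., 252.]), 0.7), (array([213., 191.]), 0.67), (array([244., 218.]), 0.57)]
white_coupling [(array([338., 257.]), 0.83)]
white_cap [(array([298., 235.]), 0.57)]
brass_tee [(array([403., 399.]), 0.59), (array([297., 235.]), 0.43), (array([485., 362.]), 0.17)]
brass_elbow [(array([393., 339.]), 0.57)]
red_tray [(array([484., 363.]), 0.91)]
blue_tray [(array([378., 214.]), 0.82)]
yellow_tray [(array([294., 179.]), 0.78)]
green_tray [(array([451., 274.]), 0.91), (array([243., 215.]), 0.61)]
1.1
```

View pics/top0.png

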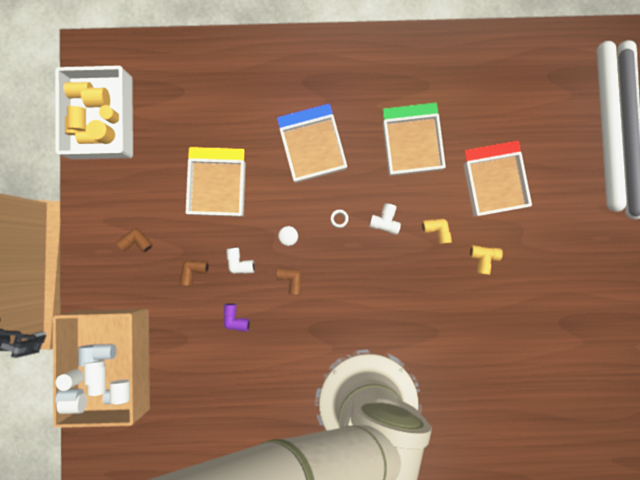

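View pics/side0.png

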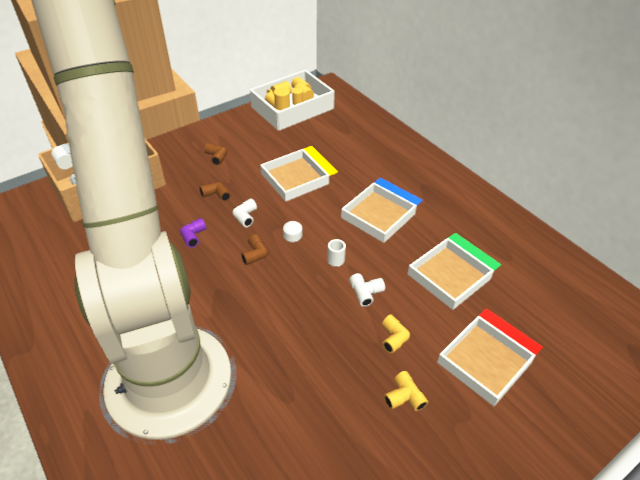

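The top picture shows the white elbow at (238,262), cap (289,236), coupling (340,218) and tee (387,219). The trays are yellow (216,186), blue (313,149), green (413,143) and red (497,182). The brass fittings are at (437,231) and (487,259), and the brown and purple elbows are decoys. Next I fit poses from depth.

```bash
cat > fit.py <<'E'
from h import *
from scipy.spatial import cKDTree
from scipy.optimize import minimize
def cloud(D,c='top'):
    i=r.camera_info(c);f=240/np.tan(np.radians(i['fovy'])/2)
    v,u=np.mgrid[:480,:640];P=np.stack([(u-i['cx'])/f*D,(v-i['cy'])/f*D,D],-1)
    return (P-np.array(i['t']))@np.array(i['R'])
g=np.stack(np.meshgrid(np.arange(-40,41,1.5),np.arange(-40,41,1.5)),-1).reshape(-1,2)/1000
x,y=g.T*1000
F={'tee':g[((abs(x+15)<=15)&(abs(y)<=35))|((abs(y)<=15)&(x>-15)&(x<=35))],
 'elbow':g[((abs(y+13)<=15)&(x>-13)&(x<=34))|((abs(x+13)<=15)&(y>-13)&(y<=34))|(np.hypot(x+13,y+13)<15)]}
def fit(P,m):
    P=P+np.random.default_rng(0).uniform(-.001,.001,P.shape);T=cKDTree(P)
    def cost(q):
        c,s=np.cos(q[2]),np.sin(q[2]);M=m@np.array([[c,s],[-s,c]])+q[:2]
        return 1e6*(np.mean(T.query(M)[0]**2)+np.mean(cKDTree(M).query(P)[0]**2))
    return min((minimize(cost,[*P.mean(0),a],method='Nelder-Mead',options=dict(xatol=1e-4,fatol=1e-3,initial_simplex=np.array([*P.mean(0),a])+np.array([[0,0,0],[.01,0,0],[0,.01,0],[0,0,.3]]))) for a in np.arange(0,6.28,.52)),key=lambda o:o.fun)
E
python3 - <<'E'
from fit import *
D=np.load('topD.npy');W=cloud(D);z=W[...,2]
b=np.median(z[225:250,250:270]);print('bench z',b,np.std(z[225:250,250:270]))
def pts(u,v,w,lo,hi):
    p=W[v-w:v+w,u-w:u+w].reshape(-1,3);return p[(p[:,2]>lo+b)&(p[:,2]<hi+b)]
for n,u,v in[('tee',387,219),('elbow',240,262),('tee',487,260),('elbow',437,231)]:
    p=pts(u,v,22,.008,.04);o=fit(p[:,:2],F[n]);print(n,o.x.round(4),o.fun,len(p),p[:,2].max())
for n,u,v,k in[('cap',289,236,.02),('coup',340,218,.035)]:
    p=pts(u,v,16,k,.07);print(n,cv2.minEnclosingCircle(p[:,:2].astype(np.float32)),p[:,2].max())
for n,u,v in[('yellow',216,182),('blue',311,144),('green',413,140),('red',496,179)]:
    p=pts(u,v,44,.022,.036);(c,s,a)=cv2.minAreaRect((p[:,:2]*1000).astype(np.float32));B=cv2.boxPoints((c,s,a))
    e=[B[(i+1)%4]-B[i] for i in range(4)];l=[q for q in e if np.linalg.norm(q)>146]
    d=max(l,key=lambda q:q[0]) if l else np.array([1,0]);d=d/np.linalg.norm(d)
    print(n,c,s,'center',np.array(c)-14*d,'yaw',np.arctan2(d[1],d[0]))
E
```

```text
bench z -0.0005912797230781287 0.11270104586880486
tee [ 0.4488 -0.0556 -0.2941] 1.8336802167085864 529 0.03521836159193589
elbow [0.3537 0.3034 4.7882] 2.050373338191025 457 0.034973926066101606
tee [ 0.3442 -0.2908  2.9989] 1.9371899589927222 557 0.034088874103601056
elbow [ 0.4174 -0.1793  1.6884] 2.5883979949749785 456 0.03378691882747699
cap ((0.41317039728164673, 0.1839045286178589), 0.022725502029061317) 0.03821962689035376
coup ((0.4501965641975403, 0.059789106249809265), 0.01979118026793003) 0.0549225552096147
yellow (549.9788208007812, 356.6780090332031) (134.03074645996094, 160.7266387939453) center [536.00229454 357.48837125] yaw -0.05791539
blue (639.1964111328125, 120.39479064941406) (161.43365478515625, 132.27194213867188) center [625.58237553 117.13012576] yaw 0.23535718
green (643.2321166992188, -126.91365814208984) (162.5897216796875, 134.04525756835938) center [ 629.29237652 -128.21120584] yaw 0.09281519
red (540.2099609375, -327.33038330078125) (160.103515625, 134.82456970214844) center [ 526.37632561 -329.48224735] yaw 0.15431634
```

>>> {"api": "carry_out", "payload": {"rows": [[1.4,-3.7,-1,0,0,0.08],[2.8,-7.4,-2,0,0,0.16],[4.2,-11,-3,0,0,0.24],[5.6,-14.7,-4,0,0,0.32],[7,-18.4,-5,0,0,0.4]], "claw": 6}}

```text
time: 1.6
tool_pos: [0.3046, 0.5008, 0.2031]
orientation: [[-0.997, -0.075, 0.0], [-0.075, 0.997, 0.0], [-0.0, 0.0, -1.0]]
contact_force: [0.9, 0.3, 0.0]
width: 0.702
```

>>> {"api": "carry_out", "payload": {"rows": [[1.4,-3.7,-1,0,0,0],[2.8,-7.4,-3,0,0,0],[4.2,-11,-5,0,0,0],[5.6,-14.7,-7,0,0,0],[7.1,-18.4,-8,0,0,0]]}}

```text
time: 2.1
tool_pos: [0.3752, 0.3167, 0.1223]
orientation: [[-0.997, -0.072, -0.001], [-0.072, 0.997, -0.0], [0.001, -0.0, -1.0]]
contact_force: [0.9, 0.6, 1.1]
width: 0.7
```

>>> {"api": "carry_out", "payload": {"rows": [[0,0.1,-4,0,0,0],[0,0.1,-7,0,0,0],[0,0.1,-9,0,0,0],[0,0.1,-9.8,0,0,0],[0,0.1,-9.8,0,0,0]]}}

```text
time: 2.6
tool_pos: [0.3749, 0.3191, 0.0246]
orientation: [[-0.997, -0.071, -0.001], [-0.071, 0.997, -0.001], [0.001, -0.001, -1.0]]
contact_force: [0.0, -0.3, -0.4]
width: 0.703
```

>>> {"api": "carry_out", "payload": {"rows": [[0,0,0,0,0,0],[0,0,0,0,0,0],[0,0,0,0,0,0],[0,0,0,0,0,0],[0,0,0,0,0,0]], "claw": 1.5}}

```text
time: 3.1
tool_pos: [0.3756, 0.3196, 0.0262]
orientation: [[-0.997, -0.071, 0.001], [-0.071, 0.997, 0.001], [-0.002, 0.001, -1.0]]
contact_force: [0.6, 0.5, 7.9]
width: 0.325
```

```bash
python3 - <<'E'
from h import *
I,D=r.grab_frame('side');cv2.imwrite('pics/s1.png',cv2.resize(I[60:330,120:480],None,fx=2,fy=2))
E
```

```text
(no output)
```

View pics/s1.png

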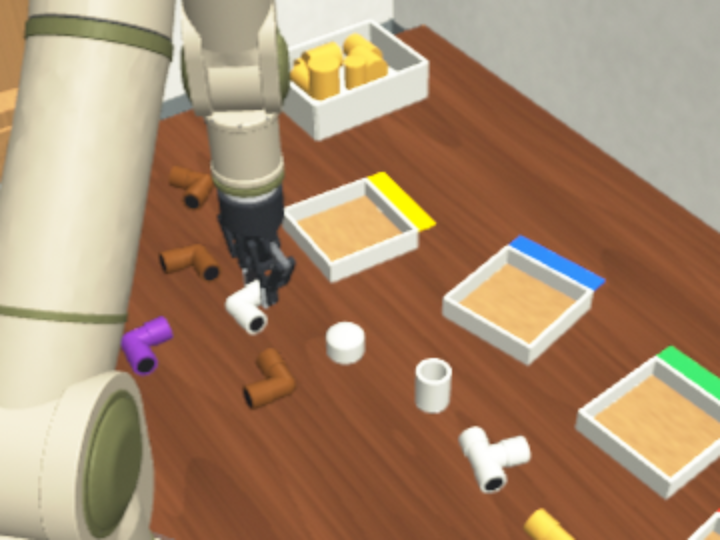

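>>> {"api": "carry_out", "payload": {"rows": [[0,0,4,0,0,0],[0,0,8,0,0,0],[3,-2,10,0,0,0.05],[7,-5,10,0,0,0.1],[11,-8,10,0,0,0.16]]}}

```text
time: 3.65
tool_pos: [0.4865, 0.2389, 0.127]
orientation: [[-0.972, -0.233, 0.003], [-0.233, 0.972, 0.001], [-0.003, 0.001, -1.0]]
contact_force: [0.8, 0.4, -0.8]
width: 0.326
```

>>> {"api": "carry_out", "payload": {"rows": [[4,-2.6,0,0,0,0],[8,-5.2,0,0,0,0],[12,-7.8,0,0,0,0],[15.4,-10.2,0,0,0,0],[15.4,-10.2,0,0,0,0]]}}

```text
time: 4.15
tool_pos: [0.6438, 0.131, 0.1253]
orientation: [[-0.975, -0.221, 0.003], [-0.221, 0.975, -0.002], [-0.003, -0.003, -1.0]]
contact_force: [-0.5, 0.6, -1.4]
width: 0.328
```

>>> {"api": "carry_out", "payload": {"rows": [[0,0.1,-3,0,0,0],[0,0.1,-6,0,0,0],[0,0.1,-8,0,0,0],[0,0.1,-9.2,0,0,0],[0,0.1,-9.2,0,0,0]]}}

```text
time: 4.65
tool_pos: [0.6383, 0.1383, 0.0322]
orientation: [[-0.973, -0.23, -0.002], [-0.23, 0.973, -0.001], [0.002, -0.0, -1.0]]
contact_force: [-1.0, 0.9, -0.8]
width: 0.33
```

>>> {"api": "carry_out", "payload": {"rows": [[0,0,0,0,0,0],[0,0,0,0,0,0],[0,0,0,0,0,0],[0,0,0,0,0,0],[0,0,0,0,0,0]], "claw": 4.4}}

```text
time: 5.15
tool_pos: [0.6393, 0.1382, 0.0338]
orientation: [[-0.973, -0.229, 0.001], [-0.229, 0.973, 0.0], [-0.001, -0.0, -1.0]]
contact_force: [-1.0, -1.0, 0.5]
width: 0.513
```

>>> {"api": "carry_out", "payload": {"rows": [[0,0,2,0,0,0],[0,0,5,0,0,0],[0,0,8,0,0,0],[0,0,12,0,0,0],[0,0,12,0,0,0]]}}

```text
time: 5.65
tool_pos: [0.6416, 0.139, 0.1586]
orientation: [[-0.973, -0.229, 0.008], [-0.229, 0.973, 0.002], [-0.008, 0.0, -1.0]]
contact_force: [0.1, 0.2, 0.6]
width: 0.516
```

```bash
python3 - <<'E'
from h import *
I,D=r.grab_frame('side');cv2.imwrite('pics/s2.png',cv2.resize(I[60:330,180:540],None,fx=2,fy=2))
print(r.get_state()['tool_pos'],r.get_state()['qpos'])
E
```

```text
[0.64053411 0.13847415 0.15624034] [-0.12324186  0.63682885 -0.27094563  1.8391853   0.25227119  0.69371875
  1.26382936]
```

View pics/s2.png

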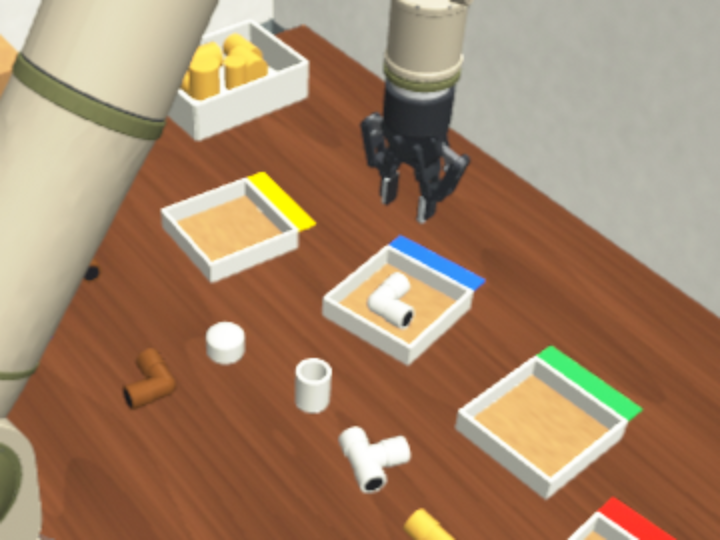

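>>> {"api": "carry_out", "payload": {"rows": [[-4.5,0.9,-1,0,0,-0.04],[-9,1.8,-2,0,0,-0.1],[-13.5,2.7,-3,0,0,-0.14],[-18,3.6,-4,0,0,-0.14],[-22.6,4.6,-5,0,0,-0.14]], "claw": 7}}

```text
time: 6.2
tool_pos: [0.4111, 0.1838, 0.1026]
orientation: [[-0.996, -0.09, -0.001], [-0.09, 0.996, -0.0], [0.001, 0.0, -1.0]]
contact_force: [0.3, 1.3, -1.5]
width: 0.82
```

>>> {"api": "carry_out", "payload": {"rows": [[0,0,0,0,0,0],[0,0,0,0,0,0]]}}

```text
time: 6.4
tool_pos: [0.4119, 0.1845, 0.1027]
orientation: [[-0.996, -0.094, -0.002], [-0.094, 0.996, -0.001], [0.002, -0.001, -1.0]]
contact_force: [0.2, 0.4, -0.9]
width: 0.822
```

>>> {"api": "carry_out", "payload": {"rows": [[0.1,0,-3,0,0,0],[0.1,0,-6,0,0,0],[0.1,0,-7.7,0,0,0],[0.1,0,-7.7,0,0,0],[0.1,0,-7.7,0,0,0]]}}

```text
time: 6.9
tool_pos: [0.4156, 0.1838, 0.0251]
orientation: [[-0.996, -0.089, 0.0], [-0.089, 0.996, -0.0], [-0.0, -0.0, -1.0]]
contact_force: [0.8, -0.0, -0.4]
width: 0.821
```

>>> {"api": "carry_out", "payload": {"rows": [[0,0,0,0,0,0],[0,0,0,0,0,0],[0,0,0,0,0,0],[0,0,0,0,0,0],[0,0,0,0,0,0]], "claw": 3}}

```text
time: 7.4
tool_pos: [0.4146, 0.1841, 0.0265]
orientation: [[-0.996, -0.091, 0.001], [-0.091, 0.996, -0.0], [-0.001, -0.0, -1.0]]
contact_force: [1.2, -0.1, 1.7]
width: 0.513
```

>>> {"api": "carry_out", "payload": {"rows": [[0,0,3,0,0,0],[0,0,7,0,0,0],[0,0,11,0,0,0],[0,0,11,0,0,0]]}}

```text
time: 7.8
tool_pos: [0.4154, 0.1846, 0.1401]
orientation: [[-0.996, -0.09, 0.005], [-0.09, 0.996, 0.003], [-0.005, 0.002, -1.0]]
contact_force: [-0.1, 0.1, -1.2]
width: 0.508
```

>>> {"api": "carry_out", "payload": {"rows": [[2.6,-3.7,0,0,0,0],[5.2,-7.4,0,0,0,0],[7.8,-11.1,0,0,0,0],[10.2,-14.8,0,0,0,0],[12.6,-18.5,0,0,0,0]]}}

```text
time: 8.3
tool_pos: [0.5406, -0.0026, 0.1357]
orientation: [[-0.996, -0.091, -0.001], [-0.091, 0.996, 0.0], [0.001, 0.0, -1.0]]
contact_force: [0.1, 1.8, 0.0]
width: 0.507
```

>>> {"api": "carry_out", "payload": {"rows": [[2.6,-3.7,0,0,0,0],[5.2,-7.4,0,0,0,0],[7.8,-11.1,0,0,0,0],[8.9,-12.7,0,0,0,0],[8.9,-12.7,0,0,0,0]]}}

```text
time: 8.8
tool_pos: [0.6299, -0.1317, 0.1348]
orientation: [[-0.996, -0.086, -0.001], [-0.086, 0.996, -0.001], [0.001, -0.001, -1.0]]
contact_force: [-0.1, 0.2, -0.4]
width: 0.508
```

>>> {"api": "carry_out", "payload": {"rows": [[0,0,-4,0,0,0],[0,0,-7,0,0,0],[0,0,-9.5,0,0,0],[0,0,-10.4,0,0,0],[0,0,-10.4,0,0,0]]}}

```text
time: 9.3
tool_pos: [0.6281, -0.1264, 0.0319]
orientation: [[-0.996, -0.093, -0.002], [-0.093, 0.996, 0.0], [0.002, 0.0, -1.0]]
contact_force: [0.3, 1.1, 0.2]
width: 0.515
```

>>> {"api": "carry_out", "payload": {"rows": [[0,0,0,0,0,0],[0,0,0,0,0,0],[0,0,0,0,0,0],[0,0,0,0,0,0],[0,0,0,0,0,0]], "claw": 6.2}}

```text
time: 9.8
tool_pos: [0.6291, -0.1279, 0.0324]
orientation: [[-0.996, -0.091, 0.0], [-0.091, 0.996, -0.0], [-0.0, -0.0, -1.0]]
contact_force: [-0.1, -0.2, -0.1]
width: 0.725
```

>>> {"api": "carry_out", "payload": {"rows": [[0,0,3,0,0,0],[0,0,7,0,0,0],[0,0,11,0,0,0],[0,0,11,0,0,0]]}}

```text
time: 10.2
tool_pos: [0.6317, -0.1276, 0.1475]
orientation: [[-0.996, -0.091, 0.008], [-0.091, 0.996, -0.001], [-0.008, -0.001, -1.0]]
contact_force: [0.5, 0.0, -1.2]
width: 0.724
```

>>> {"api": "carry_out", "payload": {"rows": [[-4,1.6,0,0,0,-0.1],[-8,3.3,-1,0,0,-0.2],[-12,5,-2,0,0,-0.3],[-15.9,6.6,-4,0,0,-0.385],[-15.9,6.6,-4.2,0,0,-0.385]], "claw": 6}}

```text
time: 10.7
tool_pos: [0.4634, -0.0602, 0.099]
orientation: [[-0.957, 0.289, -0.007], [0.289, 0.957, -0.001], [0.007, -0.003, -1.0]]
contact_force: [1.3, -0.3, -0.0]
width: 0.704
```

>>> {"api": "carry_out", "payload": {"rows": [[0,0,0,0,0,0],[0,0,0,0,0,0]]}}

```text
time: 10.9
tool_pos: [0.4715, -0.0619, 0.1004]
orientation: [[-0.957, 0.289, 0.001], [0.289, 0.957, 0.0], [-0.001, 0.0, -1.0]]
contact_force: [0.8, -1.0, 0.8]
width: 0.703
```

```bash
python3 - <<'E'
from h import *
I,D=r.grab_frame('side');cv2.imwrite('pics/s3.png',cv2.resize(I[150:400,250:550],None,fx=2.4,fy=2.4))
print(r.get_state()['tool_pos'],r.get_state()['qpos'])
E
```

```text
[ 0.47159889 -0.06207726  0.10042557] [ 0.30589263  0.59272747 -0.41652035  2.27078958  0.6393294   0.38818851
  0.62867428]
```

View pics/s3.png

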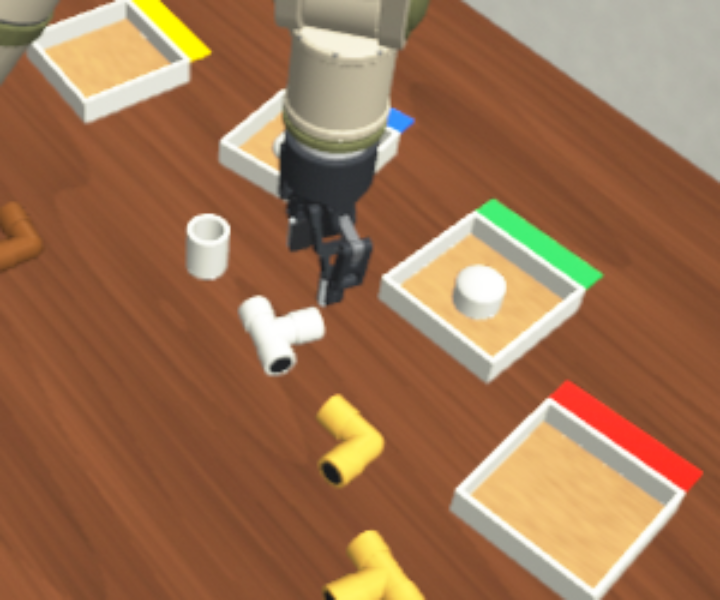

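The cap stands in the green tray at crop pixel (480,292). The gripper is above the tee's branch at (310,325), so I descend.

>>> {"api": "carry_out", "payload": {"rows": [[-0.1,0,-3,0,0,0],[-0.1,0,-6,0,0,0],[-0.1,0,-7.3,0,0,0],[-0.1,0,-7.3,0,0,0],[-0.1,0,-7.3,0,0,0]]}}

```text
time: 11.45
tool_pos: [0.4698, -0.062, 0.0273]
orientation: [[-0.957, 0.29, 0.0], [0.29, 0.957, -0.0], [-0.0, -0.0, -1.0]]
contact_force: [0.1, -0.3, -0.5]
width: 0.7
```

>>> {"api": "carry_out", "payload": {"rows": [[0,0,0,0,0,0],[0,0,0,0,0,0],[0,0,0,0,0,0],[0,0,0,0,0,0],[0,0,0,0,0,0]], "claw": 1.5}}

```text
time: 11.95
tool_pos: [0.4697, -0.0621, 0.0283]
orientation: [[-0.957, 0.29, 0.002], [0.29, 0.957, -0.0], [-0.002, 0.001, -1.0]]
contact_force: [-1.2, 0.0, 6.7]
width: 0.331
```

>>> {"api": "carry_out", "payload": {"rows": [[0,0,3,0,0,0],[0,0,7,0,0,0],[0,0,11,0,0,0],[0,0,11,0,0,0]]}}

```text
time: 12.35
tool_pos: [0.4708, -0.0624, 0.1418]
orientation: [[-0.957, 0.291, 0.007], [0.291, 0.957, -0.001], [-0.007, 0.001, -1.0]]
contact_force: [0.9, -0.5, -0.5]
width: 0.329
```

>>> {"api": "carry_out", "payload": {"rows": [[1.3,-4.4,0,0,0,0.1],[2.6,-8.8,0,0,0,0.2],[3.9,-13.2,0,0,0,0.3],[5.1,-17.6,0,0,0,0.4],[6.4,-22,0,0,0,0.448]]}}

```text
time: 12.85
tool_pos: [0.5328, -0.2843, 0.1373]
orientation: [[-0.988, -0.156, -0.0], [-0.156, 0.988, -0.0], [0.0, -0.0, -1.0]]
contact_force: [1.0, 0.8, -1.2]
width: 0.327
```

>>> {"api": "carry_out", "payload": {"rows": [[1.2,-4.4,0,0,0,0],[1.2,-4.4,0,0,0,0],[1.2,-4.4,0,0,0,0]]}}

```text
time: 13.15
tool_pos: [0.5443, -0.327, 0.1367]
orientation: [[-0.989, -0.151, -0.001], [-0.151, 0.989, 0.0], [0.0, 0.001, -1.0]]
contact_force: [1.1, 0.0, -0.9]
width: 0.328
```

>>> {"api": "carry_out", "payload": {"rows": [[0,0,-4,0,0,0],[0,0,-7,0,0,0],[0,0,-9.5,0,0,0],[0,0,-10.4,0,0,0],[0,0,-10.4,0,0,0]]}}

```text
time: 13.65
tool_pos: [0.5449, -0.3238, 0.0335]
orientation: [[-0.988, -0.156, -0.001], [-0.156, 0.988, 0.001], [0.001, 0.001, -1.0]]
contact_force: [-0.8, 0.5, -0.8]
width: 0.326
```

>>> {"api": "carry_out", "payload": {"rows": [[0,0,0,0,0,0],[0,0,0,0,0,0],[0,0,0,0,0,0],[0,0,0,0,0,0],[0,0,0,0,0,0]], "claw": 5}}

```text
time: 14.15
tool_pos: [0.5451, -0.326, 0.0335]
orientation: [[-0.988, -0.153, 0.0], [-0.153, 0.988, -0.0], [-0.0, -0.0, -1.0]]
contact_force: [-0.5, -0.6, 0.0]
width: 0.585
```

>>> {"api": "carry_out", "payload": {"rows": [[0,0,3,0,0,0],[0,0,7,0,0,0],[0,0,11,0,0,0],[0,0,11,0,0,0]]}}

```text
time: 14.55
tool_pos: [0.5476, -0.3264, 0.1484]
orientation: [[-0.988, -0.153, 0.007], [-0.153, 0.988, -0.003], [-0.006, -0.004, -1.0]]
contact_force: [1.2, 0.0, 0.2]
width: 0.587
```

>>> {"api": "carry_out", "payload": {"rows": [[-1,4,0,0,0,-0.05],[-2,8,0,0,0,-0.1],[-3,12,0,0,0,-0.15],[-4,16,0,0,0,-0.211],[-5,20,0,0,0,-0.211]], "claw": 7}}

```text
time: 15.05
tool_pos: [0.4943, -0.1245, 0.1431]
orientation: [[-0.998, 0.059, 0.0], [0.059, 0.998, 0.0], [-0.0, 0.0, -1.0]]
contact_force: [0.5, 0.5, 0.9]
width: 0.818
```

>>> {"api": "carry_out", "payload": {"rows": [[-1,4.2,0,0,0,0],[-2,8.5,0,0,0,0],[-3,13,0,0,0,0],[-4.5,17.6,0,0,0,0],[-4.5,18.6,0,0,0,0]]}}

```text
time: 15.55
tool_pos: [0.4485, 0.0653, 0.1435]
orientation: [[-0.999, 0.049, 0.0], [0.049, 0.999, 0.002], [-0.0, 0.002, -1.0]]
contact_force: [0.3, 0.0, -0.1]
width: 0.82
```

>>> {"api": "carry_out", "payload": {"rows": [[0,0,-2,0,0,0],[0,0,-2,0,0,0],[0,0,-2,0,0,0]]}}

```text
time: 15.85
tool_pos: [0.4499, 0.0597, 0.1231]
orientation: [[-0.998, 0.057, -0.001], [0.057, 0.998, -0.001], [0.001, -0.001, -1.0]]
contact_force: [-0.3, -0.6, 0.2]
width: 0.819
```

>>> {"api": "carry_out", "payload": {"rows": [[0,0,-3,0,0,0],[0,0,-6,0,0,0],[0,0,-8.8,0,0,0],[0,0,-8.8,0,0,0],[0,0,-8.8,0,0,0]]}}

```text
time: 16.35
tool_pos: [0.4501, 0.0599, 0.0357]
orientation: [[-0.998, 0.057, -0.001], [0.057, 0.998, -0.001], [0.0, -0.001, -1.0]]
contact_force: [1.0, 0.9, 0.1]
width: 0.82
```

>>> {"api": "carry_out", "payload": {"rows": [[0,0,0,0,0,0],[0,0,0,0,0,0],[0,0,0,0,0,0],[0,0,0,0,0,0],[0,0,0,0,0,0]], "claw": 2.5}}

```text
time: 16.85
tool_pos: [0.4508, 0.0599, 0.0368]
orientation: [[-0.998, 0.057, 0.003], [0.057, 0.998, 0.001], [-0.003, 0.001, -1.0]]
contact_force: [-0.3, -0.4, 12.0]
width: 0.457
```

>>> {"api": "carry_out", "payload": {"rows": [[0,0,3,0,0,0],[0,0,7,0,0,0],[0,0,11,0,0,0],[0,0,11,0,0,0]]}}

```text
time: 17.25
tool_pos: [0.4517, 0.0599, 0.15]
orientation: [[-0.998, 0.059, 0.007], [0.059, 0.998, 0.001], [-0.007, 0.002, -1.0]]
contact_force: [-0.4, -0.4, -0.2]
width: 0.46
```

>>> {"api": "carry_out", "payload": {"rows": [[1.2,4.2,0,0,0,0],[2.4,8.4,0,0,0,0],[3.6,12.6,0,0,0,0],[4.8,16.8,0,0,0,0],[6,21,0,0,0,0]]}}

```text
time: 17.75
tool_pos: [0.5104, 0.2713, 0.1457]
orientation: [[-0.998, 0.057, 0.0], [0.057, 0.998, -0.0], [-0.0, -0.0, -1.0]]
contact_force: [0.5, -0.5, -0.1]
width: 0.455
```

>>> {"api": "carry_out", "payload": {"rows": [[1.2,4.2,0,0,0,0],[2.5,8.7,0,0,0,0],[2.5,8.7,0,0,0,0],[2.5,8.7,0,0,0,0]]}}

```text
time: 18.15
tool_pos: [0.5346, 0.3578, 0.1452]
orientation: [[-0.998, 0.055, -0.0], [0.055, 0.998, 0.0], [0.0, 0.0, -1.0]]
contact_force: [-0.6, -1.0, -0.5]
width: 0.457
```

```bash
python3 - <<'E'
from h import *
I,D=r.grab_frame('side');cv2.imwrite('pics/s4.png',cv2.resize(I[60:310,180:480],None,fx=2.4,fy=2.4))
print(r.get_state()['tool_pos'])
E
```

```text
[0.53476617 0.35624955 0.14505728]
```

View pics/s4.png

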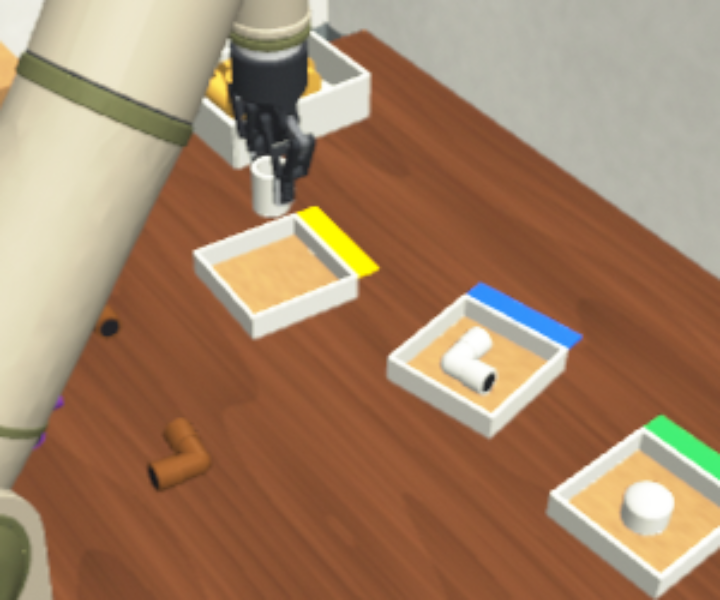

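The coupling hangs upright at crop pixel (270,190) over the yellow tray. I lower it.

>>> {"api": "carry_out", "payload": {"rows": [[0.1,0.1,-4,0,0,0],[0.1,0.1,-7,0,0,0],[0.1,0.1,-9.5,0,0,0],[0.1,0.1,-10.3,0,0,0],[0.1,0.1,-10.3,0,0,0]]}}

```text
time: 18.7
tool_pos: [0.5358, 0.3562, 0.0423]
orientation: [[-0.998, 0.058, -0.001], [0.058, 0.998, -0.002], [0.001, -0.002, -1.0]]
contact_force: [-0.1, -0.4, -0.9]
width: 0.454
```

>>> {"api": "carry_out", "payload": {"rows": [[0,0,0,0,0,0],[0,0,0,0,0,0],[0,0,0,0,0,0],[0,0,0,0,0,0],[0,0,0,0,0,0]], "claw": 6}}

```text
time: 19.2
tool_pos: [0.5362, 0.3581, 0.0425]
orientation: [[-0.998, 0.057, 0.0], [0.057, 0.998, 0.0], [-0.0, 0.0, -1.0]]
contact_force: [-0.2, -0.5, 0.1]
width: 0.703
```

>>> {"api": "carry_out", "payload": {"rows": [[0,0,3,0,0,0],[0,0,7,0,0,0],[0,0,11,0,0,0],[0,4,12,0,0,0],[0,9,12,0,0,0]]}}

```text
time: 19.7
tool_pos: [0.5385, 0.4471, 0.1652]
orientation: [[-0.998, 0.062, 0.004], [0.062, 0.998, 0.001], [-0.004, 0.001, -1.0]]
contact_force: [1.4, -0.1, -0.4]
width: 0.703
```

>>> {"api": "carry_out", "payload": {"rows": [[-3,4,2,0,0,0],[-6,8,4,0,0,0],[-9,12,5,0,0,0],[-12,16,5,0,0,0],[-15,20,5,0,0,0]]}}

```text
time: 20.2
tool_pos: [0.39, 0.643, 0.2131]
orientation: [[-0.998, 0.057, 0.001], [0.057, 0.998, 0.001], [-0.001, 0.001, -1.0]]
contact_force: [0.7, -0.3, 0.1]
width: 0.704
```

```bash
python3 - <<'E'
from fit import *
I,D=r.grab_frame('top');cv2.imwrite('pics/t5.png',I)
W=cloud(D)
J,_=r.grab_frame('side');cv2.imwrite('pics/s5.png',J)
def pts(u,v,w,lo,hi):
    p=W[v-w:v+w,u-w:u+w].reshape(-1,3);return p[(p[:,2]>lo)&(p[:,2]<hi)]
for n,u,v in[('tee',487,260),('elbow',437,231)]:
    p=pts(u,v,22,.008,.04);print(n,fit(p[:,:2],F[n]).x.round(4))
print(r.get_state()['time'],r.get_state()['tool_pos'])
E
```

```text
tee [ 0.344  -0.2912  2.9967]
elbow [ 0.4171 -0.1786  1.6907]
20.3 [0.38233016 0.64792853 0.21303736]
```

View pics/t5.png

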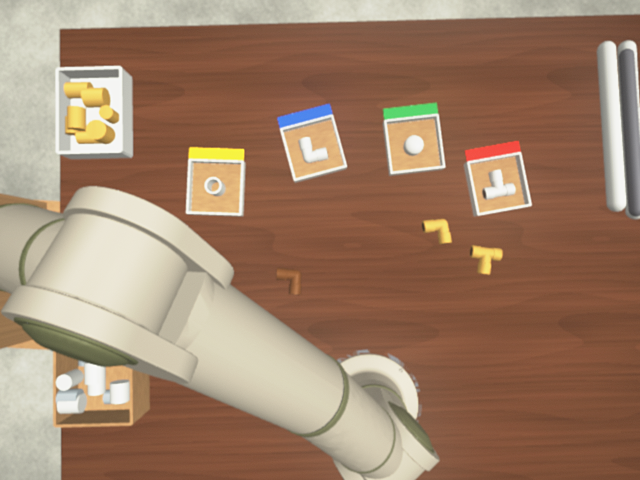

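View pics/s5.png

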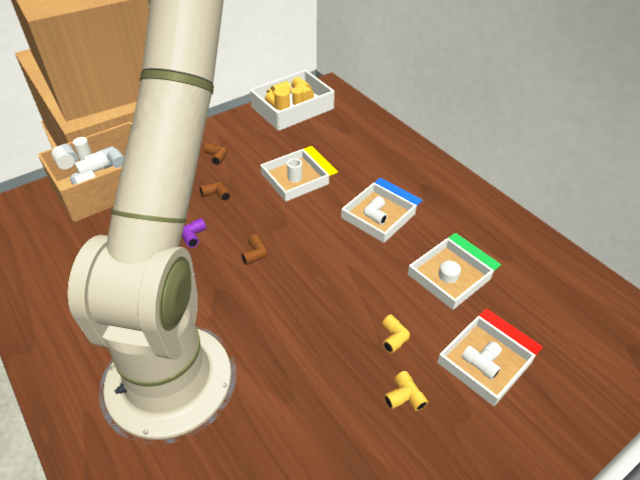

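All four white fittings sit in their trays. In the top picture the tee is at (499,187), the elbow at (312,151), the cap at (415,145) and the coupling at (213,186). The brass has moved less than 1 mm and the arm is clear, so I hand the job in.

>>> {"api": "carry_out", "payload": {"rows": [[0,0,0,0,0,0],[0,0,0,0,0,0],[0,0,0,0,0,0],[0,0,0,0,0,0],[0,0,0,0,0,0]]}}

```text
time: 20.8
tool_pos: [0.3922, 0.6407, 0.2123]
orientation: [[-0.998, 0.058, 0.0], [0.058, 0.998, -0.0], [-0.0, -0.0, -1.0]]
contact_force: [-0.8, 0.0, 0.4]
width: 0.705
```

```bash
python3 -c "from workcell import r; print(r.job_done())"
```

```text
the job is handed in; nothing more can be done
None
```

I put all four white fittings back: tee in the red tray, elbow in blue, coupling in yellow and cap in green. The job was handed in at about 21 s, well inside the 93 s limit; the system reports no verdict.

The last top and side pictures show each fitting near the middle of its tray and the same way up as before, with the arm clear of everything. I judged that by eye and did not measure the fittings' final height or tilt from depth. Fitting the two brass pieces to the depth picture before and after showed they moved less than 1 mm. No check failed or disagreed with another.

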